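# Clear the press jig and sort the change-over parts

### The arm

A 6-joint arm with a two-finger parallel gripper is mounted at the origin on a cart in front of the work surface, level with it; the furniture and walls round the work are solid. World frame = base frame: x ahead of the robot, y to its left, z up, the work surface at z = 0. Lengths are in m, angles in rad, forces in N, time in s.
With the tool pointing down it reaches from about 0.35 to 0.95 m from the base axis. Payload 17.4 kg.
Tool frame: the origin (TCP) lies midway between the tips of the shut fingers; the grasp point (between the pads) lies 19 mm behind it (arm.grasp_offset is the distance from the TCP to the grasp point, in m); z points along the fingers, y is the line along which they close (so a half turn about z gives the same grasp; the last joint's range is limited). The gripper opens to 93 mm and grips with 3 to 60 N. Pads are 15 mm wide; open, the fingers measure 128 mm over their backs; the gripper's body (75 mm by 188 mm) begins 65 mm behind the grasp point.
Start: joints at [-0.038, 0.116, 1.442, -0, 1.584, -0.038], TCP at [0.675, -0, 0.219] pointing down, gripper open.
Joint ranges: [-2.83, 2.83], [-0.83, 2.19], [0.07, 2.5], [-1.14, 4.28], [0.01, 3], [-2.97, 2.97]. Speed limits (rad/s): [1.89, 1.89, 2.22, 3.14, 3.14, 3.14].

### API

Orientations are given as a unit quaternion [x, y, z, w].
In Python, from bench import telemetry, vision, finish_job, arm gives the robot as it stands.
- The arm moves only by the tool jog_arm, never from a script. Its argument "deltas" is a list of rows, each a list of 5 numbers: the finger opening in m, from 0 to 0.093, then the shift along the tool's x, y, z in m, then the turn about the tool's z in rad. A call has 1 to 8 rows; each row shifts and turns the commanded pose from where the row before left it, along the tool's axes as they then stand; what a row does not reach is not made up. A row lasts 1/12 s, in which the tool goes at most 41.7 mm and 7.16 degrees, less where a joint would pass 70% of its speed; a pose out of reach is approached as far as the arm can. A call with a gripper value outside its range is refused whole. The fingers move at their own pace and stop on an object; "grip_force" is the grip in N (left out, the last holds). Time passes only in rows, so rows that do not move let the fingers close. It gives the time, the measured TCP pose, the force, the opening and the grip force at its end, in the units of the state.
- telemetry.state(): the state, without advancing time (a new reading comes with each control period).
- vision.read_camera(name): name is "scene" or "side" or "wrist"; returns the picture (480x640x3 uint8, red, green, blue); there is no depth.
- vision.camera_model(name): a dict with "mtx" (3x3 intrinsics, pixels), "extrinsics" (4x4, takes a point from world to camera coordinates); the wrist camera has in their place "mount" (4x4, takes a point from camera to tool coordinates, whose origin is the TCP and whose axes are the flange's). Camera axes: x right, y up, looking along -z (the intrinsics and any distortion apply to the point x, -y, -z); pixel columns grow to the right and rows downward; lengths in m; the calibration is good to about 2 mm. A picture is of the moment at which its call begins: read the wrist's pose just before it. camera_model takes no time and is no camera call.
- finish_job(): hands the job in; it is judged then, once.
Trained networks look in the newest picture that a camera, given by its name, has taken for a name from the list of things; names that differ only in an ending like _2 or _b are one class to them, and where a whole thing is asked for, a point or a joint stands for the part that bears it (a point fixed in the world has none). Each returns a list of dicts, best first, with "conf" (0 to 1); they miss things now and then, are a little off and sometimes report something else, mostly with a low value. They report only what shows in the picture. A call takes as long as a camera call.
- vision.search_frame(camera, label): "extent" ([left, top, width, height] in pixels, round what is visible of it).
The state is a dict: "t": time; "joint_positions": joint angles; "joint_velocities": joint speeds; "tau": joint torques, N m; "tool_pos": TCP position; "orientation": TCP orientation; "force": force on the tool from outside, world axes, zero at the start; "ft_torque": the same for the moment, N m; "gripper_width": finger opening in m; "gripper_force": force on a finger pad.
Only numpy, scipy, OpenCV 4.12 (cv2) and the standard library are available. Lean on these libraries where they do the work, as an engineer would, in place of code of your own. Each camera call takes 0.05 s, during which the arm holds its last target. There are 200 camera calls.

### The job

The batch is finished: clear the press jig and sort what lies about. Put the loose three-ring spinner blank, the ball bearing and the finger cap each into the grey tray that already holds its kind. Lift the nest plate straight up off the jig's two pins, keeping it level all the way, and lay it flat in the large bay of the wooden tool tray; stand the press punch upright in that tray's small bay.

Things in the scene. Friction and masses are not known exactly. Their poses are not given: they have to be found in the camera images.
- nest_plate: flat aluminium plate 56 (x) x 106 (y) x 10 mm, 160 g, on the jig, its 10 mm holes (y = +-42 mm) over the 8 mm pins, which come 12 mm out of its top. On it three seats 3 mm high under the blank's rings, three stop pins 7.5 mm high (x, y = 0, 26; +-4.5, -20). Origin: centre of underside, z up. Grip across the 56 mm at mid-length; its edges stand 6 mm past the riser, 12 mm free below
- jig: fixed press jig: blue base plate 76 (x) x 130 (y) x 12 mm, on it a steel riser 44 x 106 x 12 mm that carries the nest plate, and two upright locating pins, 8 mm thick, at y = +-42 mm, 22 mm tall from the riser (tips 46 mm above the table). Origin: centre of underside, z up
- blank: loose flat yellow spinner body of three rings, 45 x 49 x 6 mm, 20 g, lying on the nest plate's 13 mm wide seats between its stop pins, underside 37 mm above the table, 3 mm over the plate, its x axis along the plate's y. Origin: centre of underside. Ring centres at x, y = 13, 0 and -13, +-15 mm, each ring 18.4 mm across; grip across the ring at x = 13, fingers closing along y
- bearing: loose steel ball bearing, flat ring 22 mm across, 7 mm high, 8 mm bore, 12 g, lying on the table. Origin at the centre of its underside, z up
- cap: loose finger cap, solid plastic button with rounded edges and no hole, 22 mm across, 8 mm high, 12 g, lying on the table. Origin at the centre of its underside, z up
- punch: loose turned steel press punch, 140 to 260 g, standing on the table on its flange (36 mm across, 10 mm high); above it a stem 22 mm across to z = 50 mm, then a 7.4 mm pilot to z = 58 mm. Origin at the centre of its underside, z up
- blank_tray: fixed open grey tray, 85 (x) x 120 (y) x 36 mm, walls and floor 2 mm. Origin: centre of underside, z up. Two other spinner blanks lie at its -y end, away from the robot (y below -2 mm, up to 16 mm above the table); the floor towards +y and the robot is empty. The three trays are alike but for their contents, in a row in any order
- bearing_tray: fixed open grey tray, 85 (x) x 120 (y) x 36 mm, walls and floor 2 mm. Origin: centre of underside, z up. Five other bearings lie at its -y end, away from the robot (y below -8 mm, up to 9 mm above the table); the floor towards +y and the robot is empty. The three trays are alike but for their contents, in a row in any order
- cap_tray: fixed open grey tray, 85 (x) x 120 (y) x 36 mm, walls and floor 2 mm. Origin: centre of underside, z up. Five other caps lie at its -y end, away from the robot (y below -8 mm, up to 10 mm above the table); the floor towards +y and the robot is empty. The three trays are alike but for their contents, in a row in any order
- tool_tray: low wooden tray, 124 (x) x 200 (y) x 24 mm, fixed. Origin: centre of underside, z up, y to the robot's left. Walls 6 mm, floor with black lining, top 6 mm above the table; a 6 mm divider 22 mm high at y = 35 mm parts it into the large bay for the plate (inside 112 x 126 mm, centre y = -31 mm) and the small bay for the punch (inside 112 x 56 mm, centre y = 66 mm)

How it is judged:
At the end, for the whole second after the job is handed in: Blank, bearing and cap lie in the grey tray of their kind (inside the walls, underside under 26 mm above the table); the nest plate lies on the floor of the large bay (tilt under 0.08 rad), the punch stands on the floor of the small bay (tilt under 0.1 rad); all released and at rest (x of blank in the frame of blank_tray between -0.04 and 0.04 m and y of blank in the frame of blank_tray between -0.058 and 0.058 m and z of blank in the frame of blank_tray below 0.026 m and x of bearing in the frame of bearing_tray between -0.04 and 0.04 m and y of bearing in the frame of bearing_tray between -0.058 and 0.058 m and z of bearing in the frame of bearing_tray below 0.026 m and x of cap in the frame of cap_tray between -0.04 and 0.04 m and y of cap in the frame of cap_tray between -0.058 and 0.058 m and z of cap in the frame of cap_tray below 0.026 m and x of nest_plate in the frame of tool_tray between -0.05 and 0.05 m and y of nest_plate in the frame of tool_tray between -0.088 and 0.026 m and z of each of nest_plate, punch in the frame of tool_tray below 0.012 m and angle between nest_plate's own z axis and vertical below 0.08 rad and x of punch in the frame of tool_tray between -0.05 and 0.05 m and y of punch in the frame of tool_tray between 0.042 and 0.09 m and angle between punch's own z axis and vertical below 0.1 rad and linear speed of each of blank, bearing, cap, nest_plate, punch below 0.02 m/s); the robot touches nothing.
It fails at once if the nest plate is cocked on its pins or tipped (more than 0.2 rad from level) (angle between nest_plate's own z axis and vertical above 0.2 rad).
It also fails if it takes over 122 s, if anything falls off the work surface, if the arm or the gripper's body presses on something with over 40 N, if the wrist force passes 120 N, or if a joint passes its speed limit or range.

## Working session

There is one attempt and no reset: what is moved stays moved. The work goes in short steps, Python scripts to look and compute and a tool call to move; the robot and the scene stay as the last step left them, time stands still between calls to the robot, and variables do not carry over. Pictures are saved under pics/ and viewed, at most 14 in all, crops included, and the job is handed in when it is done.

Besides the shell and the picture viewer there is one more tool, called by a JSON object that holds its "api" and its "payload". jog_arm: Moves the arm, as the interface text tells. Its arguments: {"type":"object","properties":{"deltas":{"type":"array"},"grip_force":{"type":"number"}},"required":["deltas"]}

```bash
mkdir -p pics; ls
python3 - <<'E'
from bench import telemetry, vision, arm
import cv2
s=telemetry.state();print(s)
for c in ["scene","side","wrist"]:
    im=vision.read_camera(c);cv2.imwrite(f"pics/{c}0.png",im[:,:,::-1])
    print(c,vision.camera_model(c))
E
```

```text
pics
{'t': 0.0, 'joint_positions': array([-3.77936924e-02,  1.16492178e-01,  1.44230155e+00,  2.29299752e-05,
        1.58398773e+00, -3.78185671e-02]), 'joint_velocities': array([ 0.00042753,  0.00080997, -0.00073007,  0.00152647,  0.00088988,
        0.00070738]), 'tau': array([-2.39607485e-03, -7.21266031e+01, -6.22611737e+01,  7.77577632e-02,
        2.38535833e-02, -2.17692599e-05]), 'tool_pos': array([6.74785536e-01, 1.03736166e-05, 2.17878473e-01]), 'orientation': array([ 7.07097760e-01,  7.07115553e-01, -3.95711468e-04, -4.43685182e-04]), 'force': array([ 0.42653646,  0.62894991, -0.48566941]), 'ft_torque': array([ 0.01869746, -0.00991595,  0.00041691]), 'gripper_force': 0.0, 'gripper_width': 0.09261324621260747}
scene {'mtx': array([[482.84382338,   0.        , 326.77775213],
       [  0.        , 482.84382338, 243.32332654],
       [  0.        ,   0.        ,   1.        ]]), 'extrinsics': array([[-0.8582764 , -0.51279988,  0.0199475 ,  0.43871301],
       [ 0.31802173, -0.50096421,  0.80492052, -0.21400302],
       [-0.40277017,  0.69718802,  0.59304726, -0.85221339],
   
[... 307 characters left out ...]
   [-0.37599899,  0.59486366,  0.71046604,  0.15008611],
       [ 0.35766604, -0.61413885,  0.70349732, -1.52007084],
       [ 0.        ,  0.        ,  0.        ,  1.        ]])}
wrist {'mtx': array([[384.30251073,   0.        , 317.1937418 ],
       [  0.        , 384.30251073, 248.11700364],
       [  0.        ,   0.        ,   1.        ]]), 'mount': array([[ 5.70327123e-04,  9.62039086e-01,  2.72911107e-01,
         7.58454212e-02],
       [ 9.99999800e-01, -4.73657805e-04, -4.20099015e-04,
        -1.64057841e-03],
       [-2.74885197e-04,  2.72911291e-01, -9.62039163e-01,
        -1.66810496e-01],
       [ 0.00000000e+00,  0.00000000e+00,  0.00000000e+00,
         1.00000000e+00]])}
```

View pics/scene0.png

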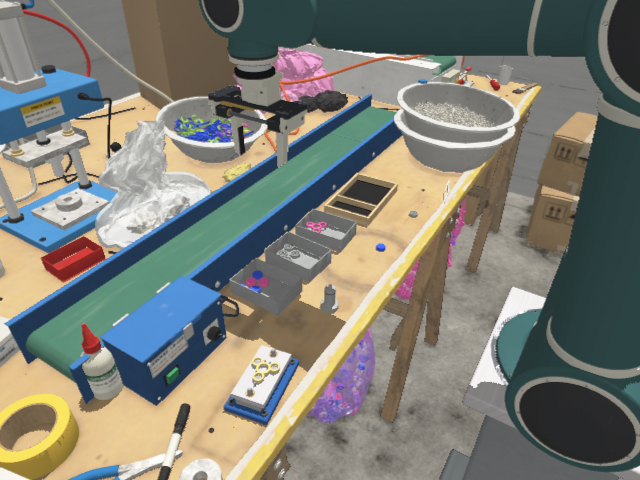

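View pics/side0.png

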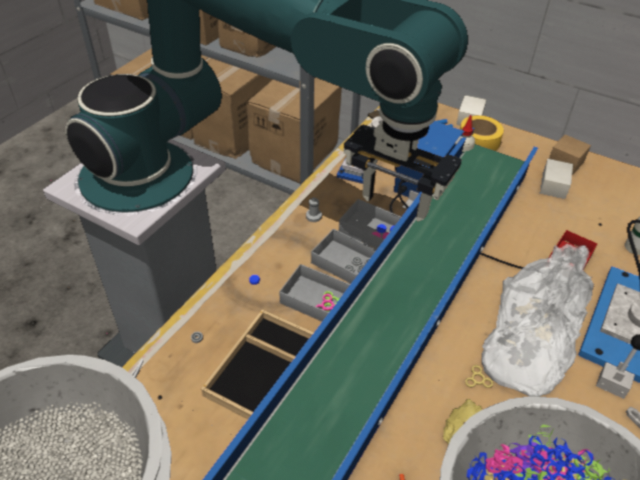

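View pics/wrist0.png

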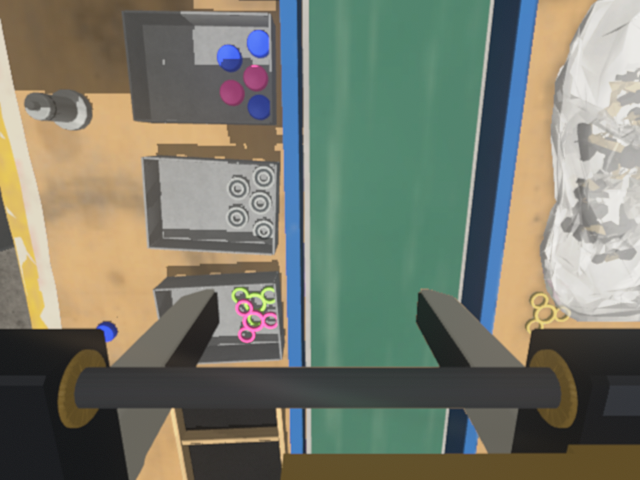

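Scene shows the jig near (262,380), the punch (330,298), the cap (380,247), the bearing (412,213) and the tool tray (362,196). In the wrist view, the cap tray (blue/magenta buttons) is at (200,68), the bearing tray at (213,203) and the blank tray at (220,315).

```bash
cat > h.py <<'E'
from bench import telemetry, vision, arm
import numpy as np, cv2
from scipy.spatial.transform import Rotation as R
from scipy.optimize import least_squares
def cam(name, st=None):
    m=vision.camera_model(name)
    if name!="wrist": E=m["extrinsics"]
    else:
        T=np.eye(4);T[:3,:3]=R.from_quat(st["orientation"]).as_matrix();T[:3,3]=st["tool_pos"]
        E=np.linalg.inv(T@m["mount"])
    return m["mtx"],E
def proj(C,P):
    K,E=C;q=np.atleast_2d(P)@E[:3,:3].T+E[:3,3]
    return np.c_[K[0,0]*q[:,0]/-q[:,2]+K[0,2],K[1,1]*-q[:,1]/-q[:,2]+K[1,2]]
def unproj(C,uv,z):
    K,E=C;uv=np.atleast_2d(uv)
    d=np.c_[(uv[:,0]-K[0,2])/K[0,0],-(uv[:,1]-K[1,2])/K[1,1],-np.ones(len(uv))]@E[:3,:3]
    o=-E[:3,:3].T@E[:3,3]
    return o+d*((z-o[2])/d[:,2])[:,None]
a=np.linspace(0,2*np.pi,40)
def cyl(*rz): return np.vstack([np.c_[r*np.cos(a),r*np.sin(a),z+0*a] for r,z in rz])
def box(x,y,z0,z1): return np.array([[i*x/2,j*y/2,k] for i in(-1,1) for j in(-1,1) for k in(z0,z1)])
M=dict(bearing=cyl((.011,0),(.011,.007)),cap=cyl((.0105,.001),(.0105,.007),(.011,.004)),
 punch=cyl((.018,0),(.018,.01),(.011,.05),(.0037,.058)))
for n in("blank_tray","bearing_tray","cap_tray"): M[n]=box(.12,.085,0,.036)
M["tool_tray"]=box(.124,.2,0,.024); M["jig"]=np.vstack([box(.076,.13,0,.012)])
M["nest_plate"]=box(.056,.106,.024,.034)
M["blank"]=np.vstack([cyl((.0092,.037),(.0092,.043))+[x,y,0] for x,y in((0,.013),(.015,-.013),(-.015,-.013))])
def fitbox(n,obs,p0):  # obs list of (C,extent); world-aligned model
    def f(p):
        r=[]
        for C,e in obs:
            q=proj(C,M[n]+[p[0],p[1],0]);lo,hi=q.min(0),q.max(0)
            r+=[*(lo-e[:2]),*(hi-(np.array(e[:2])+e[2:]))]
        return np.array(r)
    s=least_squares(f,p0,loss="soft_l1");return s.x,np.round(f(s.x),1)
E
python3 - <<'E'
from h import *
for c in ["scene","side","wrist"]:
    vision.read_camera(c); C=cam(c,telemetry.state())
    for n in M:
        d=vision.search_frame(c,n)
        if d:
            e=d[0]["extent"]
            x0=unproj(C,[e[0]+e[2]/2,e[1]+e[3]/2],M[n][:,2].mean())[0,:2]
            p,r=fitbox(n,[(C,e)],x0)
            print(c,n,round(d[0]["conf"],2),np.round(e),np.round(p,4),r)
print(telemetry.state()["t"])
E
```

```text
scene bearing 0.66 [325. 174.  71.  54.] [ 0.4878 -0.2192] [ 50.3  44.2 -11.7  -2.8]
scene punch 0.88 [321. 283.  18.  31.] [0.4414 0.1048] [-0.2  0.7  0.2 -0.7]
scene blank_tray 0.69 [296. 209.  61.  40.] [ 0.5785 -0.108 ] [-0.8 -3.5  0.8  0.9]
scene bearing_tray 0.91 [262. 230.  68.  52.] [0.5777 0.0213] [-0.1  0.4  0.1 -0.3]
scene cap_tray 0.6 [229. 259.  72.  58.] [0.5737 0.1384] [-1.1 -0.3  1.2  0.1]
scene tool_tray 0.62 [325. 175.  73.  52.] [ 0.5681 -0.2822] [-1.9 -2.   3.   0.5]
scene jig 0.84 [222. 349.  76.  78.] [0.4373 0.3257] [-2.1 -2.3  7.2  0.6]
scene nest_plate 0.72 [232. 347.  61.  61.] [0.4363 0.3235] [-2.  -2.   4.1  0.7]
scene blank 0.59 [250. 357.  28.  26.] [0.4394 0.3287] [-0.5 -0.2  0.6  0.2]
side bearing 0.69 [190. 333.  12.   8.] [ 0.4351 -0.3037] [ 0.1 -2.1 -0.1  1.9]
side cap 0.49 [248. 273.   6.  10.] [ 0.4368 -0.1283] [-2.1  0.1  2.2 -0.1]
side punch 0.61 [305. 195.  16.  30.] [0.4479 0.1001] [ 0.2  2.4 -0.2 -2. ]
side blank_tray 0.92 [280. 268.  67.  53.] [ 0.5698 -0.0965] [-3.3 -9.2  3.9  1.2]
side bearing_tray 0.62 [307. 229.  69.  54.] [0.5663 0.0181] [-0.7 -3.4  0.7  1.2]
side cap_tray 0.69 [336. 198.  63.  48.] [0.5644 0.1411] [-1.9 -4.4  1.9  1.2]
side tool_tray 0.68 [202. 311. 111. 108.] [ 0.5718 -0.2802] [-2.3 -7.8  6.6  0.8]
side jig 0.52 [336. 166.  30.  17.] [0.4416 0.3232] [ -3.8 -23.4  18.3   1.3]
side nest_plate 0.45 [343. 164.  21.   7.] [0.4434 0.3244] [ -4.  -24.4  15.6   1.4]
wrist punch 0.55 [24. 92. 68. 38.] [0.443  0.0998] [-0.6 -1.3  0.8  2. ]
wrist blank_tray 0.81 [152. 268. 131.  95.] [ 0.5745 -0.1001] [ 0.8  1.6 -1.1 -3.4]
wrist bearing_tray 0.83 [140. 156. 142. 101.] [0.576  0.0147] [ 0.2  2.3 -0.3 -4.5]
wrist cap_tray 0.81 [120.  12. 158. 114.] [0.5753 0.1311] [ 0.5  0.5 -0.6 -0.9]
wrist tool_tray 0.97 [169. 409. 120.  71.] [ 0.5713 -0.328 ] [ 1.2 -2.1 -2.3 74.2]
1.8
```

{"api": "jog_arm", "payload": {"deltas": [[0.093, 0.03, -0.022, 0, 0], [0.093, 0.03, -0.022, 0, 0], [0.093, 0.03, -0.022, 0, 0], [0.093, 0.03, -0.022, 0, 0], [0.093, 0.03, -0.022, 0, 0], [0.093, 0.03, -0.022, 0, 0], [0.093, 0.03, -0.022, 0, 0], [0.093, 0.03, -0.022, 0, 0]]}}

```text
t: 2.47
tool_pos: [0.4977, 0.2411, 0.2188]
orientation: [0.707, 0.707, 0.0, 0.0]
force: [-0.7, 0.8, -0.2]
gripper_width: 0.0929
gripper_force: 0.0
```

{"api": "jog_arm", "payload": {"deltas": [[0.093, 0.03, -0.022, 0, 0], [0.093, 0.03, -0.022, 0, 0], [0.093, 0.025, -0.018, 0, 0], [0.093, 0, 0, 0, 0], [0.093, 0, 0, 0, 0], [0.093, 0, 0, 0, 0]]}}

```text
t: 2.97
tool_pos: [0.4372, 0.3248, 0.2187]
orientation: [0.707, 0.707, -0.0, 0.0]
force: [-0.3, 0.4, 0.1]
gripper_width: 0.093
gripper_force: 0.0
```

Run:
```python
from h import *
s=telemetry.state();print(s["t"],s["tool_pos"],s["orientation"])
im=vision.read_camera("wrist");cv2.imwrite("pics/w1.png",im[:,:,::-1])
np.savez("w1",tp=s["tool_pos"],o=s["orientation"])
```

```text
2.9667 [0.43716923 0.3247748  0.21867568] [ 7.06947442e-01  7.07266073e-01 -4.24702444e-06  1.31542732e-04]
```

View pics/w1.png

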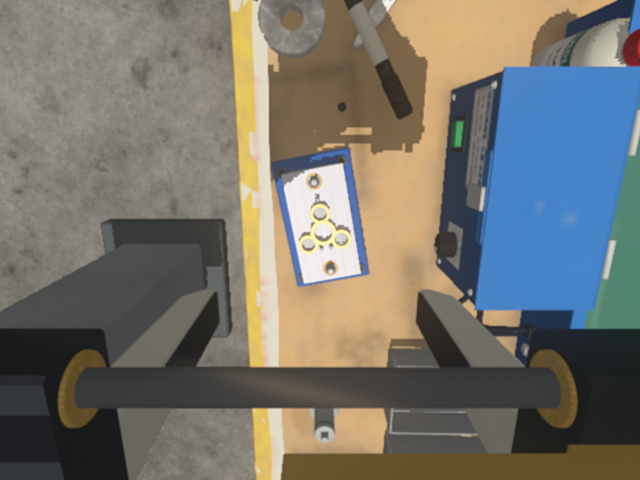

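Run:
```python
from h import *
d=np.load("w1.npz");C=cam("wrist",dict(tool_pos=d["tp"],orientation=d["o"]))
im=cv2.imread("pics/w1.png");crop=im[140:300,260:385]
cv2.imwrite("pics/w1c.png",cv2.resize(crop,None,fx=4.5,fy=3.75*1.0,interpolation=cv2.INTER_CUBIC) if 0 else cv2.resize(crop,None,fx=3.7,fy=3.7,interpolation=cv2.INTER_CUBIC))
h=cv2.cvtColor(im,cv2.COLOR_BGR2HSV)
def show(n,m,z):
    c=max(cv2.findContours(m,0,2)[0],key=cv2.contourArea)
    b=cv2.boxPoints(cv2.minAreaRect(c));P=unproj(C,b,z)[:,:2]
    e=P[1]-P[0];f=P[2]-P[1]
    print(n,b.round(1).tolist(),P.mean(0).round(4),np.linalg.norm(e).round(4),np.linalg.norm(f).round(4),np.degrees(np.arctan2(e[1],e[0])).round(2),np.degrees(np.arctan2(f[1],f[0])).round(2))
roi=np.zeros(im.shape[:2],np.uint8);roi[140:300,270:385]=255
show("blue",cv2.bitwise_and(cv2.inRange(h,(105,120,40),(125,255,255)),roi),.012)
w=cv2.bitwise_and(cv2.inRange(h,(0,0,180),(180,60,255)),roi);show("plate",w,.034)
y=cv2.bitwise_and(cv2.inRange(h,(20,70,90),(35,255,255)),roi);
ys,xs=np.nonzero(y);print("yellow",len(xs))
show("blank",y,.043)
print("pins",unproj(C,[[314,181],[331,268]],.046))
```

```text
blue [[308.1000061035156, 154.10000610351562], [347.79998779296875, 147.6999969482422], [367.8999938964844, 273.20001220703125], [328.1000061035156, 279.6000061035156]] [0.4566 0.3271] 0.0379 0.1272 8.89 -79.34
plate [[280.70001220703125, 173.5], [342.29998779296875, 162.60000610351562], [361.79998779296875, 273.0], [300.20001220703125, 283.8999938964844]] [0.4398 0.3229] 0.0562 0.1066 9.88 -78.72
yellow 663
blank [[293.0, 206.89999389648438], [343.8999938964844, 199.0], [351.20001220703125, 245.6999969482422], [300.3999938964844, 253.6999969482422]] [0.4402 0.3237] 0.0461 0.044 8.99 -80.03
pins [[0.43286154 0.36531547 0.046     ]
 [0.44860448 0.28502789 0.046     ]]
```

View pics/w1c.png

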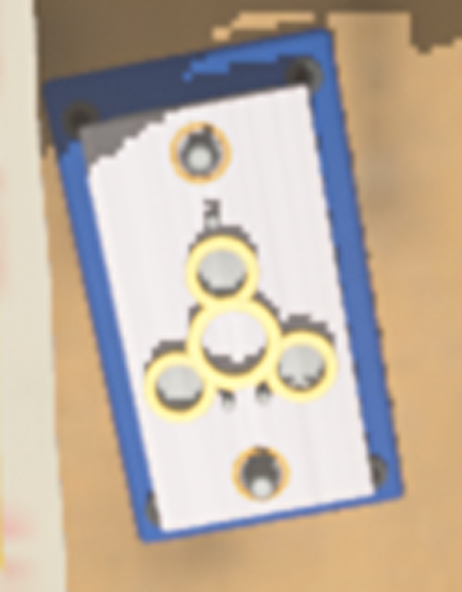

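{"api": "jog_arm", "payload": {"deltas": [[0.04, 0, 0, 0.02, -0.094], [0.04, 0, 0, 0.02, -0.094], [0.04, 0.0065, 0.0015, 0.03, 0], [0.04, 0.0065, 0.0015, 0.03, 0], [0.04, 0, 0, 0.02, 0], [0.04, 0, 0, 0, 0], [0.04, 0, 0, 0, 0]], "grip_force": 12}}

```text
t: 3.6
tool_pos: [0.4379, 0.3374, 0.0984]
orientation: [0.638, 0.77, -0.001, -0.0]
force: [-0.0, -0.0, 0.3]
gripper_width: 0.051
gripper_force: 0.0
```

Run:
```python
from h import *
s=telemetry.state();print(s["t"],s["tool_pos"],s["orientation"])
im=vision.read_camera("wrist");cv2.imwrite("pics/w2.png",im[:,:,::-1])
np.savez("w2",tp=s["tool_pos"],o=s["orientation"])
```

```text
3.6 [0.43788503 0.33735432 0.09840529] [ 6.38133809e-01  7.69925037e-01 -8.07267048e-04 -1.64903300e-04]
```

View pics/w2.png

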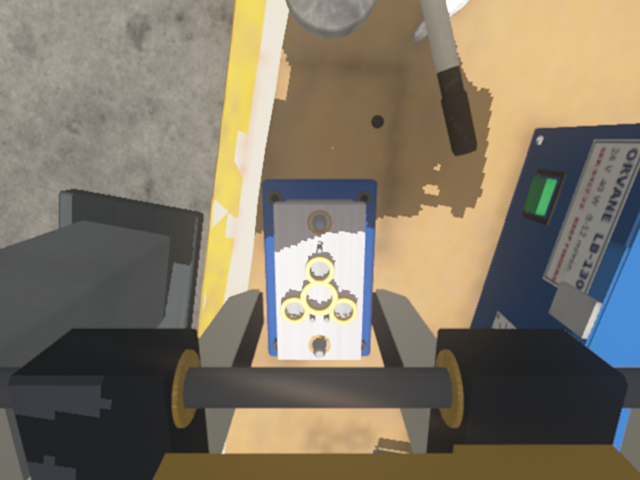

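Run:
```python
from h import *
d=np.load("w2.npz");C=cam("wrist",dict(tool_pos=d["tp"],orientation=d["o"]))
Rm=R.from_quat(d["o"]).as_matrix()
def t(uv,z):
    P=unproj(C,uv,z);print(P.round(4)[:,:2].tolist(),((P-d["tp"])@Rm).round(4)[:,:2].tolist())
t([[319,224],[319,349]],.046)
t([[320,269],[294,309],[343,309]],.043)
t([[275,201],[363,201],[277,360],[366,359]],.034)
```

```text
[[0.4321, 0.3653], [0.4474, 0.2849]] [[0.0286, -0.0005], [-0.0533, -0.0003]]
[[0.438, 0.3372], [0.427, 0.308], [0.4573, 0.3138]] [[-0.0002, 0.0002], [-0.0268, -0.0161], [-0.0267, 0.0148]]
[[0.4038, 0.3717], [0.456, 0.3816], [0.4222, 0.2643], [0.4816, 0.2764]] [[0.0401, -0.027], [0.0402, 0.0262], [-0.0688, -0.0289], [-0.068, 0.0318]]
```

{"api": "jog_arm", "payload": {"deltas": [[0.04, 0.002, 0, 0.03, 0], [0.04, 0, 0, 0.02, 0], [0.04, 0, 0, 0.012, 0], [0.04, 0, 0, 0, 0], [0.01, 0, 0, 0, 0], [0.01, 0, 0, 0, 0], [0.01, 0, 0, 0, 0], [0.01, 0, 0, 0, 0]]}}

```text
t: 4.32
tool_pos: [0.4377, 0.3406, 0.0379]
orientation: [0.638, 0.77, 0.001, 0.0]
force: [0.8, 0.2, 0.2]
gripper_width: 0.0177
gripper_force: 6.2
```

{"api": "jog_arm", "payload": {"deltas": [[0.01, 0, 0, 0, 0], [0.01, 0, 0, 0, 0], [0.01, 0, 0, 0, 0]]}}

```text
t: 4.57
tool_pos: [0.4377, 0.3406, 0.0378]
orientation: [0.638, 0.77, 0.001, 0.0]
force: [1.1, -0.6, 5.7]
gripper_width: 0.0173
gripper_force: 12.0
```

{"api": "jog_arm", "payload": {"deltas": [[0.01, 0, 0, -0.015, 0], [0.01, 0, 0, -0.03, 0.094], [0.01, 0, 0, -0.03, 0.094], [0.01, -0.035, 0.01, 0, 0], [0.01, -0.035, 0.01, 0, 0], [0.01, -0.035, 0.01, 0, 0], [0.01, -0.035, 0.01, 0, 0], [0.01, -0.035, 0.01, 0, 0]]}}

```text
t: 5.23
tool_pos: [0.4873, 0.1638, 0.1121]
orientation: [0.707, 0.707, 0.0, 0.0]
force: [1.3, 0.0, -0.1]
gripper_width: 0.0176
gripper_force: 12.0
```

{"api": "jog_arm", "payload": {"deltas": [[0.01, -0.035, 0.01, 0, 0], [0.01, -0.035, 0.01, 0, 0], [0.01, -0.035, 0.01, 0, 0], [0.01, -0.035, 0.01, 0, 0], [0.01, -0.035, 0.01, 0, 0], [0.01, -0.035, 0.01, 0, 0], [0.01, -0.035, 0.01, 0, 0], [0.01, -0.005, 0, 0, 0]]}}

```text
t: 5.9
tool_pos: [0.558, -0.0891, 0.1118]
orientation: [0.708, 0.706, -0.0, 0.001]
force: [1.1, -0.1, -0.3]
gripper_width: 0.0174
gripper_force: 12.0
```

{"api": "jog_arm", "payload": {"deltas": [[0.01, 0, 0, 0, 0], [0.01, 0, 0, 0, 0]]}}

```text
t: 6.07
tool_pos: [0.557, -0.0845, 0.1116]
orientation: [0.707, 0.707, 0.0, -0.0]
force: [-0.1, 0.2, 0.2]
gripper_width: 0.0173
gripper_force: 12.0
```

```bash
cat > look.py <<'E'
from h import *
import sys
n=sys.argv[1]
s=telemetry.state();print(s["t"],s["tool_pos"],s["orientation"],s["gripper_width"],s["gripper_force"])
im=vision.read_camera("wrist");cv2.imwrite(f"pics/{n}.png",im[:,:,::-1])
np.savez(n,tp=s["tool_pos"],o=s["orientation"])
C=cam("wrist",s);Rm=R.from_quat(s["orientation"]).as_matrix()
for l in sys.argv[2:]:
    for d in vision.search_frame("wrist",l)[:2]:
        e=d["extent"];x0=unproj(C,[e[0]+e[2]/2,e[1]+e[3]/2],M[l][:,2].mean())[0,:2]
        p,r=fitbox(l,[(C,e)],x0);dt=Rm.T@(np.r_[p,0]-s["tool_pos"])
        print(l,round(d["conf"],2),np.round(e),p.round(4),r,"tool dxyz",dt.round(4))
E
python3 look.py w3 blank_tray bearing_tray tool_tray
```

```text
6.0667 [ 0.55696837 -0.08447534  0.11162032] [ 7.07373001e-01  7.06840427e-01  2.85584836e-05 -2.18840929e-04] 0.017274312614075873 11.99898898601532
blank_tray 0.94 [254. 210. 181. 133.] [ 0.5729 -0.1026] [-2.9  2.5  2.9 -1.5] tool dxyz [-0.0182  0.0159  0.1116]
bearing_tray 0.96 [246.  10. 217. 164.] [0.5763 0.0175] [ 1.   1.  -1.  -7.5] tool dxyz [0.1019 0.0193 0.1117]
tool_tray 0.59 [281. 411.  74.  41.] [ 0.5556 -0.332 ] [-41.4  -0.8  40.6 156.1] tool dxyz [-0.2475 -0.0012  0.1115]
```

View pics/w3.png

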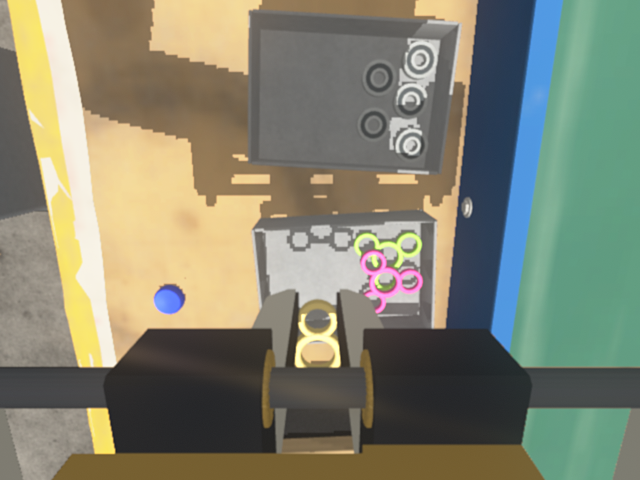

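{"api": "jog_arm", "payload": {"deltas": [[0.01, 0, -0.006, 0.02, 0], [0.01, 0, 0, 0.03, 0], [0.01, 0, 0, 0.03, 0], [0.01, 0, 0, 0.009, 0], [0.01, 0, 0, 0, 0], [0.028, 0, 0, 0, 0], [0.028, 0, 0, 0, 0], [0.028, 0, 0, 0, 0]]}}

```text
t: 6.93
tool_pos: [0.5522, -0.0848, 0.0246]
orientation: [0.707, 0.707, 0.001, 0.001]
force: [0.1, 0.4, 0.6]
gripper_width: 0.0277
gripper_force: 0.0
```

{"api": "jog_arm", "payload": {"deltas": [[0.028, 0, 0, 0, 0], [0.028, 0, 0, -0.03, 0], [0.028, 0, 0, -0.04, 0], [0.028, 0, 0, -0.04, 0], [0.06, 0, 0, -0.03, 0], [0.08, 0, 0, 0, 0]]}}

```text
t: 7.43
tool_pos: [0.5533, -0.0852, 0.1707]
orientation: [0.707, 0.707, 0.003, 0.004]
force: [0.4, 0.3, 0.5]
gripper_width: 0.0372
gripper_force: 0.0
```

```bash
python3 look.py w4 blank_tray
python3 - <<'E'
import cv2
im=cv2.imread("pics/w4.png")[150:350,190:510];cv2.imwrite("pics/w4c.png",im)
E
```

```text
7.4333 [ 0.55333236 -0.08517543  0.17065936] [0.70710112 0.70709542 0.00270922 0.00409126] 0.03715792795690992 0.0
blank_tray 0.74 [268. 197. 149. 107.] [ 0.5737 -0.1018] [-1.3  0.6  1.3 -0.5] tool dxyz [-0.0163  0.0187  0.1709]
```

View pics/w4c.png

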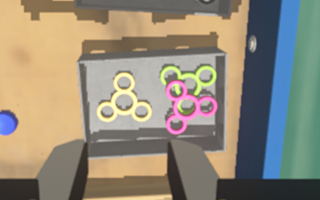

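{"api": "jog_arm", "payload": {"deltas": [[0.08, 0.034, -0.0095, 0, 0], [0.08, 0.034, -0.0095, 0, 0], [0.08, 0.034, -0.0095, 0, 0], [0.08, 0.034, -0.0095, 0, 0], [0.08, 0.034, -0.0095, 0, 0], [0.08, 0.034, -0.0095, 0, 0], [0.08, 0.034, -0.0095, 0, 0], [0.08, 0.034, -0.0095, 0, 0]]}}

```text
t: 8.2
tool_pos: [0.4739, 0.1886, 0.1614]
orientation: [0.707, 0.707, -0.001, -0.0]
force: [0.8, -0.0, 0.3]
gripper_width: 0.0798
gripper_force: 0.0
```

{"api": "jog_arm", "payload": {"deltas": [[0.08, 0.034, -0.0095, 0, 0], [0.08, 0.034, -0.0095, 0, 0], [0.08, 0.034, -0.0095, 0, 0], [0.08, 0.035, -0.008, 0, 0], [0.08, 0, 0, 0.03, -0.0935], [0.08, 0, 0, 0.03, -0.0935], [0.08, 0, 0, 0, 0], [0.08, 0, 0, 0, 0]]}}

```text
t: 8.87
tool_pos: [0.4377, 0.3236, 0.101]
orientation: [0.639, 0.769, -0.002, -0.001]
force: [0.1, 0.1, 0.1]
gripper_width: 0.0799
gripper_force: 0.0
```

{"api": "jog_arm", "payload": {"deltas": [[0.08, 0, 0, 0, 0]], "grip_force": 45}}

```text
t: 8.95
tool_pos: [0.439, 0.3242, 0.1037]
orientation: [0.639, 0.769, 0.0, 0.0]
force: [0.5, -0.8, 1.3]
gripper_width: 0.0799
gripper_force: 0.0
```

```bash
python3 look.py w5
python3 - <<'E'
import cv2
im=cv2.imread("pics/w5.png")[120:360,220:420];cv2.imwrite("pics/w5c.png",cv2.resize(im,None,fx=2.5,fy=2.5,interpolation=cv2.INTER_CUBIC))
E
```

```text
8.95 [0.43897825 0.32418008 0.10368816] [6.39375613e-01 7.68894527e-01 1.73049023e-04 4.27077293e-05] 0.07994321115044929 0.0
```

View pics/w5c.png

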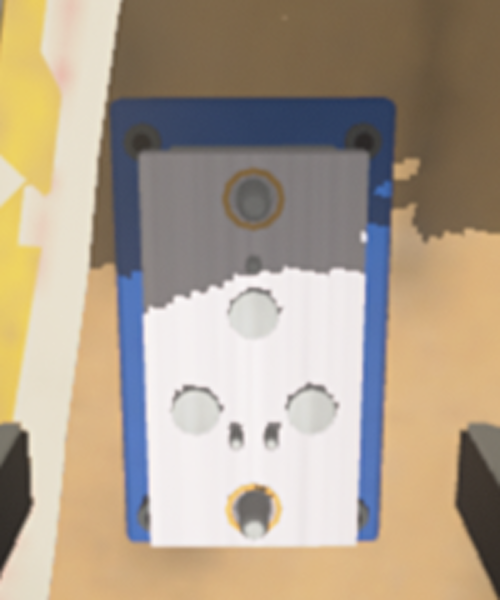

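Run:
```python
from h import *
d=np.load("w5.npz");C=cam("wrist",dict(tool_pos=d["tp"],orientation=d["o"]))
Rm=R.from_quat(d["o"]).as_matrix()
def t(uv,z):
    P=unproj(C,np.array(uv)/2.5+[220,120],z);q=((P-d["tp"])@Rm).round(4)[:,:2];print(q.tolist(),q.mean(0))
t([[252,202],[254,528]],.046)
t([[253,314],[196,411],[312,411]],.037)
t([[138,150],[368,150],[152,545],[357,545]],.034)
```

```text
[[0.0413, 0.0006], [-0.0434, 0.0014]] [-0.00105  0.001  ]
[[0.0115, 0.001], [-0.0146, -0.0137], [-0.0146, 0.0164]] [-0.0059      0.00123333]
[[0.0522, -0.0271], [0.0522, 0.0289], [-0.055, -0.0264], [-0.055, 0.0298]] [-0.0014  0.0013]
```

{"api": "jog_arm", "payload": {"deltas": [[0.08, -0.0013, 0.0012, 0.02, -0.007], [0.08, 0, 0, 0.03, 0], [0.08, 0, 0, 0.025, 0], [0.08, 0, 0, 0.013, 0], [0.08, 0, 0, 0, 0], [0.07, 0, 0, 0, 0], [0.065, 0, 0, 0, 0], [0.061, 0, 0, 0, 0]]}}

```text
t: 9.67
tool_pos: [0.4409, 0.3237, 0.0166]
orientation: [0.635, 0.772, 0.001, 0.0]
force: [0.1, -1.2, -0.1]
gripper_width: 0.0644
gripper_force: 0.0
```

{"api": "jog_arm", "payload": {"deltas": [[0.055, 0, 0, 0, 0], [0.05, 0, 0, 0, 0], [0.05, 0, 0, 0, 0], [0.05, 0, 0, 0, 0], [0.05, 0, 0, 0, 0]], "grip_force": 45}}

```text
t: 10.08
tool_pos: [0.4406, 0.3236, 0.0159]
orientation: [0.635, 0.772, 0.001, 0.0]
force: [-0.3, -0.9, 7.3]
gripper_width: 0.0557
gripper_force: 45.0
```

Gripped at 55.7 mm. Lift gently in small steps.

{"api": "jog_arm", "payload": {"deltas": [[0.05, 0, 0, -0.003, 0], [0.05, 0, 0, -0.004, 0], [0.05, 0, 0, -0.005, 0], [0.05, 0, 0, -0.006, 0], [0.05, 0, 0, -0.006, 0], [0.05, 0, 0, -0.006, 0]]}}

```text
t: 10.58
tool_pos: [0.4399, 0.3232, 0.0451]
orientation: [0.635, 0.772, -0.0, -0.0]
force: [-0.5, 0.5, -1.2]
gripper_width: 0.0554
gripper_force: 45.0
```

{"api": "jog_arm", "payload": {"deltas": [[0.05, 0, 0, -0.008, 0], [0.05, 0, 0, -0.02, 0], [0.05, 0, 0, -0.025, 0], [0.05, 0, 0, -0.01, 0], [0.05, 0, 0, 0, 0]]}}

```text
t: 11.0
tool_pos: [0.441, 0.3239, 0.1105]
orientation: [0.635, 0.772, 0.002, 0.001]
force: [0.2, -0.8, -1.1]
gripper_width: 0.0556
gripper_force: 45.0
```

```bash
python3 look.py w6
```

```text
11.0 [0.44096651 0.32386635 0.11048828] [6.35276026e-01 7.72282530e-01 1.93051944e-03 5.80987402e-04] 0.05556027747169053 44.99625027179718
```

View pics/w6.png

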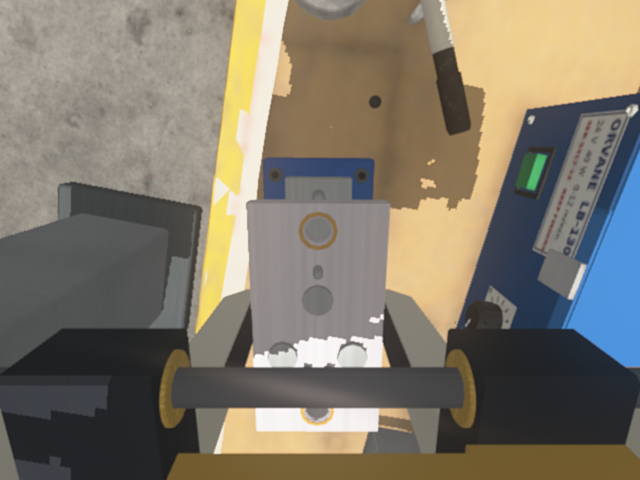

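{"api": "jog_arm", "payload": {"deltas": [[0.05, 0, 0, -0.01, 0.098], [0.05, 0, 0, -0.01, 0.098], [0.05, -0.025, 0.005, 0, 0], [0.05, -0.035, 0.007, 0, 0], [0.05, -0.035, 0.007, 0, 0], [0.05, -0.035, 0.007, 0, 0], [0.05, -0.035, 0.007, 0, 0], [0.05, -0.035, 0.007, 0, 0]]}}

```text
t: 11.72
tool_pos: [0.479, 0.1214, 0.1259]
orientation: [0.708, 0.707, -0.001, -0.001]
force: [0.6, 0.1, -2.1]
gripper_width: 0.0556
gripper_force: 45.0
```

{"api": "jog_arm", "payload": {"deltas": [[0.05, -0.035, 0.007, 0, 0], [0.05, -0.035, 0.007, 0, 0], [0.05, -0.035, 0.007, 0, 0], [0.05, -0.035, 0.007, 0, 0], [0.05, -0.035, 0.007, 0, 0], [0.05, -0.035, 0.007, 0, 0], [0.05, -0.035, 0.007, 0, 0], [0.05, -0.035, 0.007, 0, 0]]}}

```text
t: 12.38
tool_pos: [0.5345, -0.1587, 0.1258]
orientation: [0.708, 0.706, -0.0, -0.001]
force: [0.9, 0.5, -1.3]
gripper_width: 0.0557
gripper_force: 45.0
```

{"api": "jog_arm", "payload": {"deltas": [[0.05, -0.035, 0.007, 0, 0], [0.05, -0.035, 0.007, 0, 0], [0.05, -0.035, 0.007, 0, 0], [0.05, -0.035, 0.007, 0, 0], [0.05, -0.016, 0.006, 0, 0], [0.05, 0, 0, 0, 0], [0.05, 0, 0, 0, 0], [0.05, 0, 0, 0, 0]]}}

```text
t: 13.05
tool_pos: [0.5683, -0.3123, 0.1262]
orientation: [0.708, 0.706, -0.0, -0.001]
force: [0.2, 0.6, -2.3]
gripper_width: 0.0558
gripper_force: 45.0
```

```bash
python3 look.py w7
```

```text
13.05 [ 0.5683171  -0.31226468  0.12623841] [ 7.07786092e-01  7.06426126e-01 -1.41268454e-04 -9.78216102e-04] 0.055837508547393534 44.99643087387085
```

View pics/w7.png

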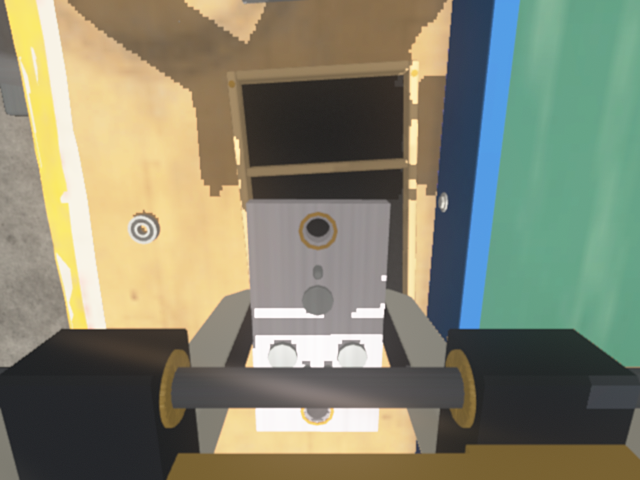

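```bash
python3 - <<'E'
from h import *
d=np.load("w7.npz");C=cam("wrist",dict(tool_pos=d["tp"],orientation=d["o"]))
im=cv2.imread("pics/w7.png")[45:200,210:440];cv2.imwrite("pics/w7c.png",cv2.resize(im,None,fx=3.4,fy=3.4,interpolation=cv2.INTER_CUBIC))
P=unproj(C,[[229,73],[416,62]],.024);Q=unproj(C,[[247,171.5],[404,163.5]],.022)
print(P,Q)
for A in(P,Q):
    e=A[1]-A[0];print(np.linalg.norm(e),np.degrees(np.arctan2(e[1],e[0])))
print("bearing",unproj(C,[143,229],.0035))
E
python3 look.py w7b bearing
```

```text
[[ 0.50991048 -0.19520904  0.024     ]
 [ 0.63003202 -0.18891455  0.024     ]] [[ 0.51797244 -0.25786865  0.022     ]
 [ 0.62660754 -0.25257405  0.022     ]]
0.12028634717499906 2.999615054539681
0.10876404828888861 2.7902425919686893
bearing [[ 0.43200422 -0.30292709  0.0035    ]]
13.1 [ 0.56846195 -0.31204506  0.12674957] [ 7.07590104e-01  7.06622849e-01 -9.92442504e-05 -6.20526248e-04] 0.05549147653418156 44.99637544155121
bearing 0.95 [126. 219.  35.  26.] [ 0.4322 -0.3053] [ 1.1 -1.7 -1.2  1.7] tool dxyz [ 0.0064 -0.1362  0.1269]
```

View pics/w7c.png

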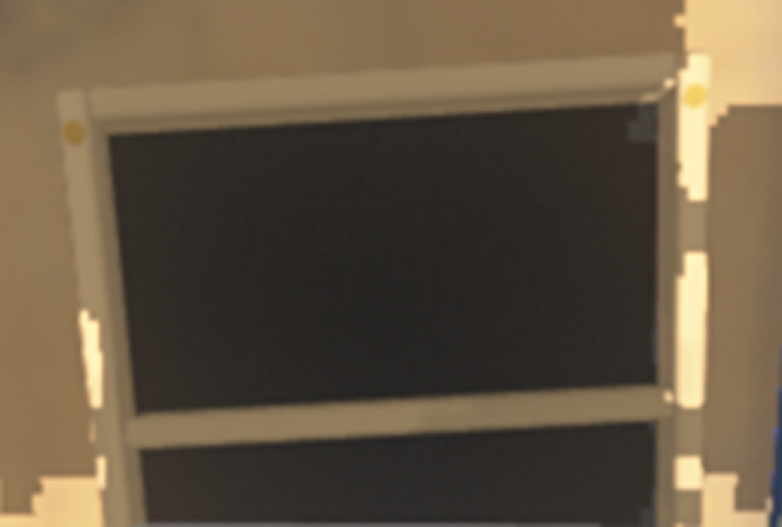

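Run:
```python
from h import *
d=np.load("w7.npz");C7=cam("wrist",dict(tool_pos=d["tp"],orientation=d["o"]))
C0=cam("wrist",dict(tool_pos=np.array([.67479,0,.21788]),orientation=np.array([ 7.07097760e-01,7.07115553e-01,-3.95711468e-04,-4.43685182e-04])))
d=np.load("w3.npz");C3=cam("wrist",dict(tool_pos=d["tp"],orientation=d["o"]))
for f,r,a,b in(("wrist0",200,270,310),("w7",130,425,530),("w7",250,425,530),("w3",200,440,560)):
    im=cv2.imread(f"pics/{f}.png");print(f,r,a,im[r,a:b:3].tolist())
for z in(.04,.06,.07,.08,.09,.1,.12):
    print(z,[unproj(C,[uv],z)[0,0].round(4) for C,uv in((C0,(281,200)),(C7,(492,130)),(C7,(484,250)),(C3,(535,200)))])
```

```text
wrist0 200 270 [[178, 183, 181], [172, 174, 174], [105, 106, 105], [97, 123, 144], [112, 158, 195], [190, 133, 100], [193, 130, 76], [193, 130, 76], [193, 130, 75], [195, 131, 76], [83, 65, 48], [96, 108, 122], [189, 197, 201], [168, 179, 175]]
w7 130 425 [[83, 114, 139], [84, 113, 138], [84, 111, 134], [82, 107, 128], [81, 103, 123], [82, 103, 122], [81, 58, 45], [81, 60, 49], [81, 60, 48], [82, 60, 47], [82, 60, 47], [84, 61, 47], [84, 60, 46], [86, 62, 45], [86, 62, 44], [86, 62, 42], [84, 61, 42], [86, 62, 42], [114, 79, 50], [231, 158, 85], [229, 158, 85], [229, 157, 84], [229, 157, 84], [229, 157, 84], [229, 158, 84], [229, 158, 84], [209, 160, 92], [136, 162, 103], [137, 162, 103], [137, 163, 101], [138, 163, 102], [137, 163, 102], [137, 163, 101], [136, 163, 101], [137, 163, 102]]
w7 250 425 [[145, 200, 233], [144, 196, 229], [128, 163, 192], [81, 62, 51], [83, 64, 53], [85, 65, 54], [85, 65, 52], [85, 66, 52], [85, 65, 51], [85, 65, 50], [87, 65, 49], [87, 65, 48], [87, 66, 48], [85, 64, 47], [161, 110, 65], [229, 157, 87], [228, 155, 86], [228, 157, 86], [228, 156, 86], [22
[... 806 characters left out ...]
145, 172, 121], [148, 174, 124], [150, 176, 128], [149, 175, 127], [148, 175, 127], [148, 175, 125]]
0.04 [np.float64(0.6405), np.float64(0.6768), np.float64(0.6809), np.float64(0.6911)]
0.06 [np.float64(0.6424), np.float64(0.6681), np.float64(0.6719), np.float64(0.6797)]
0.07 [np.float64(0.6433), np.float64(0.6638), np.float64(0.6674), np.float64(0.674)]
0.08 [np.float64(0.6443), np.float64(0.6595), np.float64(0.6629), np.float64(0.6683)]
0.09 [np.float64(0.6452), np.float64(0.6551), np.float64(0.6584), np.float64(0.6626)]
0.1 [np.float64(0.6462), np.float64(0.6508), np.float64(0.6539), np.float64(0.6569)]
0.12 [np.float64(0.6481), np.float64(0.6421), np.float64(0.6449), np.float64(0.6456)]
```

{"api": "jog_arm", "payload": {"deltas": [[0.05, 0.02, -0.008, 0, 0], [0.05, 0.034, -0.0145, 0, 0], [0.05, 0.034, -0.0145, 0, 0], [0.05, 0.034, -0.0145, 0, 0], [0.05, 0.034, -0.0145, 0, 0], [0.05, 0.034, -0.0145, 0, 0], [0.05, 0.034, -0.0145, 0, 0], [0.05, 0.034, -0.0145, 0, 0]]}}

```text
t: 13.87
tool_pos: [0.4585, -0.053, 0.1277]
orientation: [0.708, 0.707, 0.0, 0.0]
force: [0.3, 1.2, -0.8]
gripper_width: 0.0552
gripper_force: 45.0
```

{"api": "jog_arm", "payload": {"deltas": [[0.05, 0.034, -0.014, 0, 0], [0.05, 0, 0, 0.03, 0], [0.05, 0, 0, 0.03, 0], [0.05, 0, 0, 0.03, 0], [0.05, 0, 0, 0.02, 0], [0.05, 0, 0, 0.008, 0], [0.05, 0, 0, 0, 0], [0.05, 0, 0, 0, 0]]}}

```text
t: 14.53
tool_pos: [0.4461, -0.0206, 0.0105]
orientation: [0.708, 0.707, 0.0, 0.0]
force: [1.0, -0.2, -1.6]
gripper_width: 0.0557
gripper_force: 45.0
```

{"api": "jog_arm", "payload": {"deltas": [[0.05, 0, 0, 0.005, 0], [0.05, 0, 0, 0.002, 0], [0.05, 0, 0, 0.001, 0], [0.05, 0, 0, 0, 0], [0.05, 0, 0, 0, 0]]}}

```text
t: 14.95
tool_pos: [0.446, -0.0208, 0.002]
orientation: [0.708, 0.706, 0.0, 0.0]
force: [-0.5, 0.7, -1.2]
gripper_width: 0.0553
gripper_force: 45.0
```

{"api": "jog_arm", "payload": {"deltas": [[0.07, 0, 0, 0, 0], [0.07, 0, 0, 0, 0], [0.07, 0, 0, 0, 0], [0.07, 0, 0, 0, 0], [0.07, 0, 0, -0.003, 0], [0.07, 0, 0, 0, 0]]}}

```text
t: 15.45
tool_pos: [0.4461, -0.0208, 0.0052]
orientation: [0.708, 0.706, 0.0, 0.0]
force: [0.2, -0.5, 0.5]
gripper_width: 0.0699
gripper_force: 0.0
```

```bash
python3 look.py w8
```

```text
15.45 [ 0.4461389  -0.02081808  0.00524101] [7.07819844e-01 7.06392937e-01 1.80915130e-04 2.31889287e-04] 0.06989827459618854 0.0
```

View pics/w8.png

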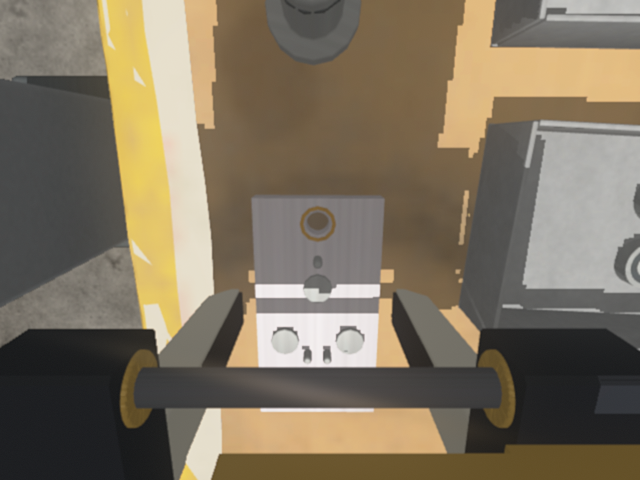

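{"api": "jog_arm", "payload": {"deltas": [[0.07, 0, 0, 0.001, 0], [0.06, 0, 0, 0, 0], [0.05, 0, 0, 0, 0], [0.05, 0, 0, 0, 0], [0.05, 0, 0, 0, 0], [0.05, 0, 0, 0, 0]], "grip_force": 45}}

```text
t: 16.0
tool_pos: [0.4458, -0.0208, 0.0036]
orientation: [0.708, 0.706, -0.0, -0.0]
force: [0.0, 0.0, -0.4]
gripper_width: 0.0555
gripper_force: 45.0
```

{"api": "jog_arm", "payload": {"deltas": [[0.05, 0, 0, -0.006, 0], [0.05, 0, 0, -0.015, 0], [0.05, 0, 0, -0.03, 0], [0.05, 0, 0, -0.03, 0], [0.05, 0, 0, -0.02, 0], [0.05, 0, 0, 0, 0], [0.05, 0, 0, 0, 0]]}}

```text
t: 16.58
tool_pos: [0.4463, -0.0208, 0.1055]
orientation: [0.708, 0.706, 0.001, 0.001]
force: [-0.5, 0.7, -2.0]
gripper_width: 0.0553
gripper_force: 45.0
```

```bash
python3 look.py w9
python3 - <<'E'
import cv2
im=cv2.imread("pics/w9.png")[180:460,180:460];cv2.imwrite("pics/w9c.png",im)
E
```

```text
16.5833 [ 0.44625717 -0.02081361  0.10547521] [7.07808877e-01 7.06403347e-01 6.12341540e-04 7.28227532e-04] 0.0553115630761791 44.99809384346008
```

View pics/w9c.png

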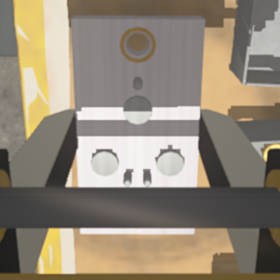

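{"api": "jog_arm", "payload": {"deltas": [[0.05, -0.015, 0.007, 0, 0], [0.05, -0.032, 0.014, 0, 0], [0.05, -0.032, 0.014, 0, 0], [0.05, -0.032, 0.014, 0, 0], [0.05, -0.032, 0.014, 0, 0], [0.05, -0.032, 0.014, 0, 0], [0.05, -0.032, 0.014, 0, 0], [0.05, -0.032, 0.014, 0, 0]]}}

```text
t: 17.3
tool_pos: [0.5501, -0.2614, 0.1023]
orientation: [0.708, 0.706, -0.0, -0.001]
force: [0.9, 0.9, -2.1]
gripper_width: 0.0551
gripper_force: 45.0
```

{"api": "jog_arm", "payload": {"deltas": [[0.05, -0.032, 0.014, 0, 0], [0.05, -0.03, 0.012, 0, 0], [0.05, 0, 0, 0, -0.05], [0.05, 0, 0, 0, 0], [0.05, 0, 0, 0, 0], [0.05, 0, 0, 0, 0]]}}

```text
t: 17.8
tool_pos: [0.5758, -0.3211, 0.1036]
orientation: [0.69, 0.724, -0.0, -0.001]
force: [-0.5, 0.4, -2.0]
gripper_width: 0.0552
gripper_force: 45.0
```

```bash
python3 look.py w10
python3 - <<'E'
from h import *
d=np.load("w10.npz");C=cam("wrist",dict(tool_pos=d["tp"],orientation=d["o"]))
# predicted tray points vs image: find dark lining of small bay
im=cv2.imread("pics/w10.png");h=cv2.cvtColor(im,cv2.COLOR_BGR2HSV)
T=lambda x,y,z:np.array([.5757,-.2908,z])+np.r_[R.from_euler("z",2.9,degrees=True).apply([x,y,0])]
print("pred smallbay floor",proj(C,[T(x,y,.006) for x,y in((-.056,.038),(.056,.038),(.056,.094),(-.056,.094))]).round(1).tolist())
print("pred plate top",proj(C,[np.r_[d["tp"],]+R.from_quat(d["o"]).apply([x,y,0])+[0,0,.0065] for x,y in((.053,-.028),(.053,.028))]).round(1).tolist())
m=cv2.inRange(im,(0,0,0),(62,62,62))
n,l,st,c=cv2.connectedComponentsWithStats(m)
for i in np.argsort(-st[1:,4])[:6]+1: print(st[i],c[i].round())
E
```

```text
17.8 [ 0.57579713 -0.32113704  0.10362231] [ 6.90244701e-01  7.23575606e-01 -1.10511046e-04 -7.63474639e-04] 0.05518543715693324 44.99822795391083
pred smallbay floor [[237.7, 151.3], [405.4, 150.8], [410.7, 58.9], [232.4, 59.5]]
pred plate top [[253.9, 196.1], [388.0, 196.2]]
[    0   330   200   150 22637] [ 93. 411.]
[  436   329   204   124 17499] [535. 390.]
[  232    59   177    92 15545] [321. 104.]
[ 239  162  165   54 5651] [325. 180.]
[308 214  20  16 238] [317. 221.]
[395 345  14  22 150] [401. 359.]
```

{"api": "jog_arm", "payload": {"deltas": [[0.05, 0, 0.0015, 0.02, 0], [0.05, 0, 0, 0.03, 0], [0.05, 0, 0, 0.02, 0], [0.05, 0, 0, 0.01, 0], [0.05, 0, 0, 0.004, 0], [0.05, 0, 0, 0, 0], [0.05, 0, 0, 0, 0]]}}

```text
t: 18.43
tool_pos: [0.5783, -0.3221, 0.022]
orientation: [0.69, 0.724, 0.0, 0.001]
force: [0.6, 0.3, -0.8]
gripper_width: 0.0549
gripper_force: 45.0
```

{"api": "jog_arm", "payload": {"deltas": [[0.05, 0, 0, 0.001, 0], [0.05, 0, 0, 0.001, 0], [0.05, 0, 0, 0.001, 0], [0.05, 0, 0, 0, 0]]}}

```text
t: 18.77
tool_pos: [0.5778, -0.322, 0.0179]
orientation: [0.69, 0.724, 0.0, 0.0]
force: [-0.9, -0.4, -1.1]
gripper_width: 0.0555
gripper_force: 45.0
```

{"api": "jog_arm", "payload": {"deltas": [[0.05, 0, 0, 0.001, 0], [0.05, 0, 0, 0.001, 0], [0.05, 0, 0, 0, 0], [0.05, 0, 0, 0, 0]]}}

```text
t: 19.1
tool_pos: [0.5777, -0.3219, 0.0155]
orientation: [0.69, 0.724, -0.0, -0.0]
force: [-0.4, 0.9, -1.2]
gripper_width: 0.0547
gripper_force: 45.0
```

{"api": "jog_arm", "payload": {"deltas": [[0.066, 0, 0, 0, 0], [0.066, 0, 0, 0, 0], [0.066, 0, 0, 0, 0], [0.066, 0, 0, 0, 0], [0.066, 0, 0, -0.01, 0], [0.066, 0, 0, -0.03, 0], [0.066, 0, 0, -0.04, 0], [0.066, 0, 0, -0.04, 0]]}}

```text
t: 19.77
tool_pos: [0.5773, -0.3216, 0.1372]
orientation: [0.69, 0.724, -0.0, -0.001]
force: [-0.3, -1.1, -1.3]
gripper_width: 0.0658
gripper_force: 0.0
```

{"api": "jog_arm", "payload": {"deltas": [[0.09, 0, 0, -0.02, 0.05], [0.09, 0, 0, 0, 0], [0.09, 0, 0, 0, 0]]}}

```text
t: 20.02
tool_pos: [0.5782, -0.3222, 0.1577]
orientation: [0.708, 0.706, 0.0, 0.001]
force: [-0.6, -0.0, -0.8]
gripper_width: 0.0815
gripper_force: 0.0
```

```bash
python3 look.py w11 nest_plate bearing cap
python3 - <<'E'
from h import *
d=np.load("w11.npz");C=cam("wrist",dict(tool_pos=d["tp"],orientation=d["o"]))
im=cv2.imread("pics/w11.png");h=cv2.cvtColor(im,cv2.COLOR_BGR2HSV)
T=lambda x,y,z:np.array([.5773,-.3218,z])+R.from_euler("z",2.9,degrees=True).apply([x,y,0])
P=proj(C,[T(x,y,.016) for x,y in((-.028,-.053),(.028,-.053),(.028,.053),(-.028,.053))]);print(P.round(1).tolist())
m=cv2.inRange(h,(0,0,95),(180,70,255))
r=np.zeros_like(m);x,y=P.min(0).astype(int);X,Y=P.max(0).astype(int);r[y-25:Y+15,x-20:X+20]=255
m&=r
for c in sorted(cv2.findContours(m,0,2)[0],key=cv2.contourArea)[-3:]: print(cv2.contourArea(c),cv2.boundingRect(c),cv2.boxPoints(cv2.minAreaRect(c)).round().tolist())
E
```

```text
20.0167 [ 0.5782163  -0.32223598  0.15773511] [7.07755799e-01 7.06455622e-01 3.44959266e-04 1.43677566e-03] 0.08154030679510939 0.0
nest_plate 0.8 [280. 167.  71. 129.] [ 0.5758 -0.3194] [-2.5 -1.2  2.5  3.5] tool dxyz [ 0.0031 -0.0028  0.1577]
bearing 0.75 [128. 200.  34.  24.] [ 0.4316 -0.3053] [ 1.8 -1.8 -1.9  1.7] tool dxyz [ 0.0169 -0.1471  0.1573]
cap 0.73 [132. 199.  30.  22.] [ 0.4338 -0.304 ] [ 1.1 -1.9 -1.2  2. ] tool dxyz [ 0.0182 -0.1449  0.1573]
[[288.3, 294.9], [353.1, 291.7], [349.5, 166.6], [278.6, 170.3]]
0.0 (298, 156, 1, 1) [[298.0, 156.0], [298.0, 156.0], [298.0, 156.0], [298.0, 156.0]]
0.0 (315, 155, 1, 1) [[315.0, 155.0], [315.0, 155.0], [315.0, 155.0], [315.0, 155.0]]
8769.5 (277, 168, 76, 130) [[277.0, 171.0], [350.0, 167.0], [356.0, 294.0], [283.0, 298.0]]
```

{"api": "jog_arm", "payload": {"deltas": [[0.06, 0.0036, -0.029, 0.012, 0], [0.05, 0.0036, -0.029, 0.012, 0], [0.045, 0.0036, -0.029, 0.012, 0], [0.045, 0.0036, -0.029, 0.012, 0], [0.045, 0.0036, -0.03, 0.012, 0], [0.045, 0, 0, 0, 0], [0.045, 0, 0, 0, 0], [0.045, 0, 0, 0, 0]], "grip_force": 15}}

```text
t: 20.88
tool_pos: [0.4322, -0.3038, 0.0957]
orientation: [0.708, 0.706, 0.0, 0.0]
force: [0.7, 0.6, 0.2]
gripper_width: 0.0458
gripper_force: 0.0
```

```bash
python3 look.py w12 bearing
```

```text
20.8833 [ 0.43216225 -0.30380688  0.09570767] [7.07848764e-01 7.06364014e-01 6.47205759e-05 5.08183731e-05] 0.045823474378959006 0.0
bearing 0.78 [303. 237.  33.  29.] [ 0.4319 -0.3042] [ 0.6 -1.8 -0.6  1.9] tool dxyz [-0.0004 -0.0003  0.0957]
```

{"api": "jog_arm", "payload": {"deltas": [[0.045, 0, 0, 0.03, 0], [0.045, 0, 0, 0.03, 0], [0.045, 0, 0, 0.025, 0], [0.045, 0, 0, 0.008, 0], [0.045, 0, 0, 0, 0], [0.03, 0, 0, 0, 0], [0.015, 0, 0, 0, 0], [0.015, 0, 0, 0, 0]]}}

```text
t: 21.65
tool_pos: [0.4324, -0.3039, 0.0033]
orientation: [0.708, 0.707, 0.0, 0.0]
force: [-0.0, -0.2, -0.8]
gripper_width: 0.0293
gripper_force: 0.0
```

{"api": "jog_arm", "payload": {"deltas": [[0.015, 0, 0, 0, 0], [0.015, 0, 0, 0, 0], [0.015, 0, 0, 0, 0], [0.015, 0, 0, -0.01, 0], [0.015, 0, 0, -0.03, 0], [0.015, 0, 0, -0.03, 0], [0.015, 0, 0, -0.03, 0], [0.015, 0, 0, 0, 0]]}}

```text
t: 22.32
tool_pos: [0.4335, -0.305, 0.1096]
orientation: [0.708, 0.706, 0.0, 0.004]
force: [1.1, 0.0, 0.8]
gripper_width: 0.0211
gripper_force: 15.0
```

{"api": "jog_arm", "payload": {"deltas": [[0.015, 0.032, 0.012, 0, 0], [0.015, 0.032, 0.012, 0, 0], [0.015, 0.032, 0.012, 0, 0], [0.015, 0.032, 0.012, 0, 0], [0.015, 0.032, 0.012, 0, 0], [0.015, 0.032, 0.012, 0, 0], [0.015, 0.032, 0.012, 0, 0], [0.015, 0.032, 0.012, 0, 0]]}}

```text
t: 22.98
tool_pos: [0.5285, -0.0462, 0.1031]
orientation: [0.708, 0.706, 0.0, 0.0]
force: [0.5, -0.3, -1.0]
gripper_width: 0.0209
gripper_force: 15.0
```

{"api": "jog_arm", "payload": {"deltas": [[0.015, 0.032, 0.012, 0, 0], [0.015, 0.032, 0.012, 0, 0], [0.015, 0, 0, 0, 0], [0.015, 0, 0, 0, 0], [0.015, 0, 0, 0, 0]]}}

```text
t: 23.4
tool_pos: [0.5522, 0.0159, 0.1027]
orientation: [0.708, 0.707, -0.0, -0.0]
force: [-0.6, 0.6, -0.8]
gripper_width: 0.0206
gripper_force: 15.0
```

```bash
python3 look.py w13 bearing_tray cap_tray punch
```

```text
23.4 [0.55220456 0.01592183 0.10267419] [ 7.07605164e-01  7.06608011e-01 -2.23145495e-04 -4.24735622e-05] 0.020635668224978188 14.999888688325882
bearing_tray 0.56 [259. 187. 198. 138.] [0.5756 0.016 ] [ 0.1  1.6 -0.1 -2.3] tool dxyz [1.000e-04 2.340e-02 1.027e-01]
cap_tray 0.79 [248.   0. 227. 142.] [0.5745 0.1216] [ 0.9 -2.1 -0.9 19. ] tool dxyz [0.1057 0.0222 0.1026]
cap_tray 0.71 [277. 343.  83. 111.] [ 0.5447 -0.1034] [-54.5  -1.2  35.3  13.1] tool dxyz [-0.1193 -0.0073  0.1027]
```

{"api": "jog_arm", "payload": {"deltas": [[0.015, 0, -0.001, 0.03, 0], [0.015, 0, 0, 0.03, 0], [0.015, 0, 0, 0.02, 0], [0.015, 0, 0, 0.005, 0], [0.015, 0, 0, 0, 0], [0.03, 0, 0, 0, 0], [0.03, 0, 0, 0, 0], [0.03, 0, 0, 0, 0]]}}

```text
t: 24.27
tool_pos: [0.5523, 0.016, 0.0193]
orientation: [0.708, 0.706, 0.001, 0.001]
force: [-0.4, 0.8, -0.0]
gripper_width: 0.0295
gripper_force: 0.0
```

{"api": "jog_arm", "payload": {"deltas": [[0.03, 0, 0, -0.02, 0], [0.03, 0, 0, -0.035, 0], [0.03, 0, 0, -0.035, 0], [0.05, 0, -0.01, 0, 0], [0.06, 0, 0, 0, 0], [0.06, 0, 0, 0, 0]]}}

```text
t: 24.77
tool_pos: [0.5415, 0.0161, 0.1081]
orientation: [0.708, 0.706, 0.0, 0.0]
force: [0.5, 0.4, 0.1]
gripper_width: 0.0457
gripper_force: 0.0
```

```bash
python3 look.py w14 bearing_tray
python3 - <<'E'
from h import *
d=np.load("w14.npz");C=cam("wrist",dict(tool_pos=d["tp"],orientation=d["o"]))
for e in vision.search_frame("wrist","bearing"):
    x,y,w,h=e["extent"];print(round(e["conf"],2),np.round(e["extent"]),unproj(C,[x+w/2,y+h/2],.006).round(3)[0,:2])
E
```

```text
24.7667 [0.5414922  0.01612301 0.10813668] [7.07787354e-01 7.06425245e-01 4.53109944e-04 4.77995175e-04] 0.04565627733231408 0.0
bearing_tray 0.95 [272. 185. 198. 139.] [0.574  0.0171] [ 2.6  1.3 -2.6 -5.9] tool dxyz [0.0011 0.0323 0.1082]
bearing_tray 0.69 [279. 340. 123. 116.] [ 0.5628 -0.1034] [-14.7  -1.2  32.2   5.9] tool dxyz [-0.1195  0.0214  0.1082]
0.64 [319. 233.  30.  31.] [0.552 0.016]
0.28 [270.   0. 224. 143.] [0.582 0.134]
```

{"api": "jog_arm", "payload": {"deltas": [[0.045, -0.024, -0.0174, 0, 0], [0.045, -0.024, -0.0174, 0, 0], [0.045, -0.024, -0.0174, 0, 0], [0.045, -0.024, -0.0174, 0, 0], [0.045, -0.024, -0.0174, 0, 0], [0.045, -0.024, -0.0174, 0.01, 0], [0.045, 0, 0, 0, 0], [0.045, 0, 0, 0, 0]]}}

```text
t: 25.58
tool_pos: [0.436, -0.1285, 0.0968]
orientation: [0.709, 0.706, -0.0, -0.001]
force: [-0.2, 0.1, -0.3]
gripper_width: 0.0452
gripper_force: 0.0
```

```bash
python3 look.py w15 cap
```

```text
25.5833 [ 0.43603416 -0.12845488  0.09677636] [ 7.08680514e-01  7.05529241e-01 -2.47022433e-04 -5.99235310e-04] 0.04516120999445632 0.0
```

Run:
```python
from h import *
d=np.load("w15.npz");C=cam("wrist",dict(tool_pos=d["tp"],orientation=d["o"]));Rm=R.from_quat(d["o"]).as_matrix()
h=cv2.cvtColor(cv2.imread("pics/w15.png"),cv2.COLOR_BGR2HSV)
m=cv2.inRange(h,(105,130,50),(130,255,255));n,l,st,c=cv2.connectedComponentsWithStats(m)
for i in range(1,n):
    if st[i,4]>150:
        p=unproj(C,c[i],.004)[0];print(st[i],c[i].round(1),p.round(4),((p-d["tp"])@Rm).round(4))
```

```text
[313 236  29  29 667] [326.9 250.2] [ 0.4412 -0.1278  0.004 ] [0.0007 0.0053 0.0928]
[598 410  30  38 568] [613.3 425.5] [ 0.6728 -0.2758  0.004 ] [-0.1464  0.2375  0.0924]
```

{"api": "jog_arm", "payload": {"deltas": [[0.045, 0.0007, 0.005, 0.03, 0], [0.045, 0, 0, 0.03, 0], [0.045, 0, 0, 0.025, 0], [0.045, 0, 0, 0.0095, 0], [0.045, 0, 0, 0, 0], [0.03, 0, 0, 0, 0], [0.015, 0, 0, 0, 0], [0.015, 0, 0, 0, 0]]}}

```text
t: 26.35
tool_pos: [0.4424, -0.1268, 0.0038]
orientation: [0.708, 0.707, 0.0, 0.0]
force: [-0.4, -0.2, 0.3]
gripper_width: 0.0296
gripper_force: 0.0
```

{"api": "jog_arm", "payload": {"deltas": [[0.015, 0, 0, 0, 0], [0.015, 0, 0, 0, 0], [0.015, 0, 0, 0, 0], [0.015, 0, 0, -0.01, 0], [0.015, 0, 0, -0.03, 0], [0.015, 0, 0, -0.03, 0], [0.015, 0, 0, -0.03, 0], [0.015, 0, 0, 0, 0]]}}

```text
t: 27.02
tool_pos: [0.4437, -0.1277, 0.1098]
orientation: [0.708, 0.706, 0.002, 0.003]
force: [1.4, -0.4, 0.6]
gripper_width: 0.0207
gripper_force: 15.0
```

{"api": "jog_arm", "payload": {"deltas": [[0.015, 0.0326, 0.0136, 0, 0], [0.015, 0.0326, 0.0136, 0, 0], [0.015, 0.0326, 0.0136, 0, 0], [0.015, 0.0326, 0.0136, 0, 0], [0.015, 0.0326, 0.0136, 0, 0], [0.015, 0.0326, 0.0136, 0, 0], [0.015, 0.0326, 0.0136, 0, 0], [0.015, 0.0326, 0.0136, 0, 0]]}}

```text
t: 27.68
tool_pos: [0.5514, 0.1354, 0.1035]
orientation: [0.708, 0.706, 0.0, 0.0]
force: [0.2, -0.5, 0.2]
gripper_width: 0.0209
gripper_force: 15.0
```

{"api": "jog_arm", "payload": {"deltas": [[0.015, 0, 0, 0, 0], [0.015, 0, 0, 0, 0], [0.015, 0, 0, 0, 0]]}}

```text
t: 27.93
tool_pos: [0.5508, 0.1333, 0.1031]
orientation: [0.708, 0.707, -0.0, -0.0]
force: [-0.7, -0.1, -0.2]
gripper_width: 0.0211
gripper_force: 15.0
```

```bash
python3 look.py w16 cap_tray punch
```

```text
27.9333 [0.55079246 0.13330084 0.10308705] [ 7.07664977e-01  7.06548063e-01 -3.36520026e-04 -4.60552958e-05] 0.021141174823071936 14.99994233250618
cap_tray 0.84 [262. 192. 200. 132.] [0.5762 0.1317] [ 1.5 -1.1 -1.5  0.8] tool dxyz [-0.0016  0.0254  0.1031]
punch 0.94 [131. 267.  71.  62.] [0.4443 0.1029] [ 0.8 -4.  -1.1  1.6] tool dxyz [-0.0305 -0.1064  0.1032]
```

{"api": "jog_arm", "payload": {"deltas": [[0.015, -0.001, 0.001, 0.03, 0], [0.015, 0, 0, 0.03, 0], [0.015, 0, 0, 0.02, 0], [0.015, 0, 0, 0.005, 0], [0.015, 0, 0, 0, 0], [0.03, 0, 0, 0, 0], [0.03, 0, 0, 0, 0], [0.03, 0, 0, 0, 0]]}}

```text
t: 28.75
tool_pos: [0.5529, 0.1326, 0.0198]
orientation: [0.708, 0.706, 0.001, 0.001]
force: [-1.4, -0.1, 0.2]
gripper_width: 0.0301
gripper_force: 0.0
```

{"api": "jog_arm", "payload": {"deltas": [[0.03, 0, 0, -0.02, 0], [0.03, 0, 0, -0.035, 0], [0.03, 0, 0, -0.035, 0], [0.06, -0.01, -0.03, 0, 0], [0.06, -0.01, -0.035, 0, 0], [0.06, -0.01, -0.04, 0, 0], [0.06, 0, 0, 0, 0], [0.06, 0, 0, 0, 0]]}}

```text
t: 29.42
tool_pos: [0.4464, 0.1026, 0.1099]
orientation: [0.708, 0.706, 0.002, 0.001]
force: [0.8, 0.0, 0.1]
gripper_width: 0.0573
gripper_force: 0.0
```

```bash
python3 look.py w17 punch
python3 - <<'E'
from h import *
d=np.load("w17.npz");C=cam("wrist",dict(tool_pos=d["tp"],orientation=d["o"]))
for e in vision.search_frame("wrist","cap"):
    x,y,w,h=e["extent"];print(round(e["conf"],2),np.round(e["extent"]),unproj(C,[x+w/2,y+h/2],.006).round(3)[0,:2])
h=cv2.cvtColor(cv2.imread("pics/w17.png"),cv2.COLOR_BGR2HSV)
m=cv2.inRange(h,(105,130,50),(130,255,255));n,l,st,c=cv2.connectedComponentsWithStats(m)
for i in range(1,n):
    if st[i,4]>150: print(st[i],unproj(C,c[i],.006)[0].round(4))
E
```

```text
29.4167 [0.4463654  0.10260846 0.10990361] [0.70785368 0.70635648 0.00156604 0.00111274] 0.05726410732739173 0.0
punch 0.61 [288. 222.  52.  63.] [0.4431 0.1015] [ 1.   0.6 -1.  -0.5] tool dxyz [-0.0012 -0.0037  0.1099]
0.72 [450. 193.  35.  29.] [0.553 0.131]
0.51 [405. 297. 190. 122.] [0.591 0.01 ]
[280   0  58   9 285] [0.4386 0.26   0.006 ]
[554 155  37  31 918] [0.6221 0.1576 0.006 ]
[513 172  34  31 831] [0.5945 0.146  0.006 ]
[ 593  189   47  176 2499] [0.6841 0.0553 0.006 ]
[451 192  32  31 768] [0.5516 0.1321 0.006 ]
[539 230  35  28 765] [0.6202 0.1045 0.006 ]
```

{"api": "jog_arm", "payload": {"deltas": [[0.06, -0.001, -0.003, 0.03, 0], [0.06, 0, 0, 0.03, 0], [0.06, 0, 0, 0.022, 0], [0.06, 0, 0, 0.01, 0], [0.06, 0, 0, 0, 0], [0.03, 0, 0, 0, 0], [0.03, 0, 0, 0, 0], [0.025, 0, 0, 0, 0]], "grip_force": 45}}

```text
t: 30.23
tool_pos: [0.445, 0.102, 0.0176]
orientation: [0.708, 0.706, 0.001, 0.001]
force: [-0.7, -0.5, 0.7]
gripper_width: 0.0444
gripper_force: 0.0
```

{"api": "jog_arm", "payload": {"deltas": [[0.015, 0, 0, 0, 0], [0.015, 0, 0, 0, 0], [0.015, 0, 0, 0, 0], [0.015, 0, 0, 0, 0], [0.015, 0, 0, 0, 0]]}}

```text
t: 30.65
tool_pos: [0.4442, 0.1018, 0.0165]
orientation: [0.708, 0.706, 0.0, 0.0]
force: [0.3, 0.4, 4.1]
gripper_width: 0.0214
gripper_force: 45.0
```

{"api": "jog_arm", "payload": {"deltas": [[0.015, 0, 0, -0.01, 0], [0.015, 0, 0, -0.03, 0], [0.015, 0, 0, -0.03, 0], [0.015, 0, 0, -0.025, 0], [0.015, -0.02, 0.008, 0, 0], [0.015, -0.0307, 0.012, 0, 0], [0.015, -0.0307, 0.012, 0, 0], [0.015, -0.0307, 0.012, 0, 0]]}}

```text
t: 31.32
tool_pos: [0.488, -0.0116, 0.1119]
orientation: [0.708, 0.707, 0.0, 0.0]
force: [0.1, -0.4, -2.4]
gripper_width: 0.0206
gripper_force: 45.0
```

{"api": "jog_arm", "payload": {"deltas": [[0.015, -0.0307, 0.012, 0, 0], [0.015, -0.0307, 0.012, 0, 0], [0.015, -0.0307, 0.012, 0, 0], [0.015, -0.0307, 0.012, 0, 0], [0.015, -0.0307, 0.012, 0, 0], [0.015, -0.0307, 0.012, 0, 0], [0.015, -0.0307, 0.012, 0, 0], [0.015, 0, 0, 0, 0]]}}

```text
t: 31.98
tool_pos: [0.5722, -0.2298, 0.1111]
orientation: [0.709, 0.705, -0.0, 0.0]
force: [0.8, 0.4, -2.3]
gripper_width: 0.0212
gripper_force: 45.0
```

{"api": "jog_arm", "payload": {"deltas": [[0.015, 0, 0, 0, 0], [0.015, 0, 0, 0, 0], [0.015, 0, 0, 0, 0]]}}

```text
t: 32.23
tool_pos: [0.5711, -0.2246, 0.1113]
orientation: [0.708, 0.707, 0.0, -0.0]
force: [0.2, 0.2, -2.4]
gripper_width: 0.0212
gripper_force: 45.0
```

{"api": "jog_arm", "payload": {"deltas": [[0.015, 0, 0.001, 0.03, 0], [0.015, 0, 0, 0.03, 0], [0.015, 0, 0, 0.018, 0], [0.015, 0, 0, 0.006, 0], [0.015, 0, 0, 0.002, 0], [0.015, 0, 0, 0, 0], [0.015, 0, 0, 0, 0]]}}

```text
t: 32.82
tool_pos: [0.5731, -0.2255, 0.0269]
orientation: [0.708, 0.707, 0.0, 0.001]
force: [-1.1, 0.6, -1.5]
gripper_width: 0.0213
gripper_force: 45.0
```

{"api": "jog_arm", "payload": {"deltas": [[0.015, 0, 0, 0.001, 0], [0.015, 0, 0, 0, 0], [0.015, 0, 0, 0, 0]]}}

```text
t: 33.07
tool_pos: [0.5726, -0.2256, 0.0248]
orientation: [0.708, 0.706, 0.0, 0.0]
force: [0.5, 0.9, -1.9]
gripper_width: 0.0211
gripper_force: 45.0
```

Underside is about 2 mm above the floor; lower another 1.5 mm, then release.

{"api": "jog_arm", "payload": {"deltas": [[0.015, 0, 0, 0.001, 0], [0.015, 0, 0, 0.0005, 0], [0.015, 0, 0, 0, 0], [0.015, 0, 0, 0, 0]]}}

```text
t: 33.4
tool_pos: [0.5723, -0.2255, 0.0226]
orientation: [0.708, 0.706, -0.0, -0.0]
force: [0.2, 1.0, -1.4]
gripper_width: 0.0211
gripper_force: 45.0
```

{"api": "jog_arm", "payload": {"deltas": [[0.034, 0, 0, 0, 0], [0.034, 0, 0, 0, 0], [0.034, 0, 0, 0, 0], [0.034, 0, 0, 0, 0], [0.034, 0, 0, -0.01, 0], [0.034, 0, 0, -0.03, 0], [0.034, 0, 0, -0.035, 0], [0.034, 0, 0, -0.035, 0]]}}

```text
t: 34.07
tool_pos: [0.572, -0.2253, 0.1344]
orientation: [0.708, 0.706, -0.0, -0.0]
force: [0.5, 0.3, 0.2]
gripper_width: 0.0342
gripper_force: 0.0
```

{"api": "jog_arm", "payload": {"deltas": [[0.05, 0, 0, -0.03, 0], [0.06, 0.0, 0, -0.02, 0], [0.06, 0, 0, 0, 0], [0.06, 0, 0, 0, 0]]}}

```text
t: 34.4
tool_pos: [0.5728, -0.2256, 0.1846]
orientation: [0.708, 0.706, 0.0, 0.001]
force: [-0.3, 0.1, -0.4]
gripper_width: 0.0558
gripper_force: 0.0
```

Run:
```python
from h import *
M["punch"]=M["punch"]+[0,0,.006]; M["nest_plate"]=R.from_euler("z",2.9,degrees=True).apply(M["nest_plate"]-[0,0,.018])
M["blank"]=M["blank"]-[0,0,.035]
for c in("wrist","side","scene"):
    s=telemetry.state();vision.read_camera(c);C=cam(c,s)
    for l in("punch","nest_plate","blank"):
        for d in vision.search_frame(c,l)[:3]:
            e=d["extent"];x0=unproj(C,[e[0]+e[2]/2,e[1]+e[3]/2],M[l][:,2].mean())[0,:2]
            p,r=fitbox(l,[(C,e)],x0);print(c,l,round(d["conf"],2),np.round(e),p.round(3),r)
print(s["t"],s["tool_pos"],s["gripper_width"])
```

```text
wrist punch 0.61 [296. 207.  39.  44.] [ 0.571 -0.226] [-0.4 -1.   0.4  0.9]
wrist nest_plate 0.93 [291. 268.  61.  96.] [ 0.577 -0.321] [-1.2 -1.5  1.5  9. ]
wrist blank 0.76 [267.  48.  57.  61.] [ 0.553 -0.102] [-0.6  1.2  0.6 -1.4]
side punch 0.8 [273. 317.  16.  32.] [ 0.577 -0.226] [-1.5  1.8  1.5 -1.7]
side nest_plate 0.87 [222. 349.  58.  58.] [ 0.577 -0.322] [-0.4 -2.4  0.4  1.2]
scene nest_plate 0.84 [358. 182.  27.  22.] [ 0.566 -0.334] [-2.8 -3.1  5.5  1. ]
scene blank 0.55 [328. 230.  16.   8.] [ 0.559 -0.108] [-1.6 -4.   1.7  1.7]
34.8 [ 0.57223862 -0.22537403  0.18204472] 0.060002938449127796
```

```bash
python3 -c "
from bench import finish_job
print(finish_job())"
```

```text
the job is handed in; nothing more can be done
None
```

I handed the job in at about 35 s: the blank, bearing and cap are in their grey trays, the nest plate lies flat in the large bay and the punch stands upright in the small bay, all confirmed by camera measurements before the hand-in; on the way I set the plate down briefly on the table to grip it higher, so the gripper would clear the conveyor rail.

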